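Hold the angle gauge at the set pitch on a crowned stud block

ROBOT

A 6-joint arm with a two-finger parallel gripper is mounted at the origin on the work surface. World frame = base frame: x ahead of the robot, y to its left, z up, the work surface at z = 0. Lengths are in mm, angles in degrees, forces in N, time in s.
With the tool pointing down it reaches from about 300 to 850 mm from the base axis. Payload 4.2 kg.
Tool frame: the origin (TCP) lies midway between the tips of the shut fingers; the grasp point (between the pads) lies 19 mm behind it; z points along the fingers, y is the line along which they close (so a half turn about z gives the same grasp; the last joint's range is limited). The gripper opens to 91 mm and grips with 3 to 60 N. Pads are 32 mm wide; open, the fingers measure 118 mm over their backs; the gripper's body (76 mm by 178 mm) begins 60 mm behind the grasp point.
Start: joints at [-76.318, 18.312, 89.639, -0, 72.044, -1.146], TCP at [147.158, -555.87, 179.876] pointing down, gripper open.
Joint ranges: [-177.97, 177.97], [-48.28, 115.42], [12.27, 149.76], [-77.06, 257.06], [2.81, 150.46], [-146.56, 146.56]. Speed limits (degrees/s): [147.25, 147.25, 180, 180, 180, 180].

INTERFACE

Orientations are given as [roll, pitch, yaw] about the fixed x, y, z axes, in that order (R = Rz(yaw) Ry(pitch) Rx(roll)).
In Python, from workcell import env, vision, readout gives the robot as it stands (env), with the cameras (vision) and the readings (readout).
- The arm moves only by the shell command python3 drive.py 'ROWS' [OPENING] [FORCE]. ROWS is rows parted by semicolons, their numbers by spaces, 1 to 8 of them, each of 6 numbers: dx, dy, dz in mm, then a rotation vector rx, ry, rz in degrees; each row shifts and turns the commanded pose from where the row before left it, along the tool's axes as they then stand; what a row does not reach is not made up. A row lasts 1/10 s, in which the tool goes at most 50 mm and 8.59 degrees, less where a joint would pass 70% of its speed; a pose out of reach is approached as far as the arm can. OPENING is the finger opening in mm, set as the command begins (- or left out keeps the last). The fingers move at their own pace and stop on an object; FORCE is the grip in N (left out, the last holds). Time passes only in rows, so rows that do not move let the fingers close. It prints the time, the measured TCP pose, the force, the opening and the grip force at its end.
- readout.state(): the state, without advancing time (a new reading comes with each control period).
- vision.grab_frame(name): name is "scene" or "top" or "wrist"; returns the picture (400x640x3 uint8, blue, green, red); there is no depth.
- vision.camera_model(name): a dict with "fx", "fy", "cx", "cy" (pixels), "D" ([k1, k2, p1, p2, k3] as OpenCV has them; the pictures are not rectified), "T" (4x4, takes a point from camera to world coordinates). Camera axes: x right, y up, looking along -z (the intrinsics and any distortion apply to the point x, -y, -z); pixel columns grow to the right and rows downward; lengths in mm; the calibration is good to about 2 mm. A picture is of the moment at which its call begins: read the wrist's pose just before it. camera_model takes no time and is no camera call; for the wrist camera it gives the pose at the moment of the call.
- env.job_done(): hands the job in; it is judged then, once.
The state is a dict: "time_s": time; "qpos": joint angles; "qvel": joint speeds; "effort": joint torques, N m; "ee_pos": TCP position; "ee_rot": TCP orientation; "force": force on the tool from outside, world axes, zero at the start; "torque": the same for the moment, N m; "gripper_width": finger opening in mm; "gripper_force": force on a finger pad.
Only numpy, scipy, OpenCV 4.12 (cv2) and the standard library are available. Lean on these libraries where they do the work, as an engineer would, in place of code of your own. Each camera call takes 0.05 s, during which the arm holds its last target. There are 200 camera calls.

TASK

We are setting out the sloping screen bracket on the joist offcut. Pick up the pendulum angle gauge and set it down roughly level on the crown of the stud block, its back close against the joist offcut's face and its dial looking away from the joist; then rock it over on the stud until the swinging needle settles in line with the rider clip on the scale. Finish holding it there, still and in your grip, so that the pitch line can be scribed along its base; leave the pencil, tape roll, screwdriver and bottle where they are.

Things in the scene. Friction and masses are not known exactly. Their poses are not given: they have to be found in the camera images.
- gauge: pendulum angle gauge, an A-shaped frame about 0.45 kg standing on its base bar: bar 164 (y) x 30 (x) x 14 mm with a flat underside, two sloping legs, white scale plate between them, black grip head 36 (y) x 22 (x) mm, 112 to 170 mm above the underside, to be gripped across y. Origin: centre of the underside; z up, y along the bar, +x out of the dial side, -x its back
- gauge_grip (a point): point in the gauge's grip head, on its mid-plane, 150 mm above the underside; axes as the gauge's
- gauge_face (a point): point on the dial-side face of the gauge's base bar, 15 mm out (+x) from its middle and 7 mm above the underside; axes as the gauge's
- needle (a joint): angle (rad) of the free, weighted needle about its pivot 126 mm above the underside: 0 at mid-scale (gauge level), positive with its tip towards the gauge's +y end. It hangs plumb: rolling the gauge +y end down by an angle makes it read plus that angle. Lightly damped, settles in 1 to 2 s. Scale ticks every 5 degrees to 30 either side; travel 0.65 either way
- rider (a joint): angle (rad) of the rider clip, the mark: a small black block 10 mm wide, 12 mm high, on the lower rim of the scale 98 mm from the needle's pivot; same zero and sign as the needle. Set beforehand between 0.14 and 0.38; stiff, it stays where it is on the gauge
- needle_tip (a point): lower tip of the needle, 90 mm from its pivot; its z axis points from the tip up to the pivot
- rider_mark (a point): middle of the rider clip's front, 98 mm from the needle's pivot; its z axis points up to the pivot
- joist: the joist offcut, a pale softwood board standing on edge, fixed to the bench: 45 mm thick (x), 220 mm long (y), 120 mm high. Origin: centre of its underside; +x is the outward normal of its clear face (22.5 mm from the origin) against which the stud block is butted. Two small steel angle cleats are on its back
- stud: stud block, darker wood, fixed to the bench and butted to the joist's clear face: 60 mm (x) x 74 mm (y), axes parallel to the joist's. Its top is uneven: a hewn crown of seven flats across y, roughly an arc of 75 mm radius, 60 mm high near the middle, falling to 49-51 mm at the y ends (slopes to 28 degrees), level along x. Origin: centre of underside, 52.5 mm along +x from the joist's origin
- stud_crown (a point): highest line of the stud block's crown, mid-width, 60 mm above the bench; axes as the stud's
- pencil: flat carpenter's pencil lying down, 163 mm long; bystander; origin centre of underside
- tape: roll of packing tape lying flat, 96 mm across, 48 mm high; bystander; origin centre of underside
- driver: screwdriver lying down; bystander
- cleaner: small white bottle, 60 mm across, 130 mm high, standing; bystander; origin centre of underside

How it is judged (in metres and radians):
On the way, in this order (a step that is already met when the one before it is completed fails the run):
1. the gauge is gripped and lifted off the bench (height (world z) of gauge above 0.02 m and contact force between gauge and the fingers above 1 N), for 0.2 s.
2. the gripped gauge rests on the stud block near level, the needle still clear of the rider clip (contact force between gauge and stud above 0.5 N and contact force between gauge and the fingers above 1 N and angle between the z axis of needle_tip and the z axis of rider_mark, either way round above 0.06 rad and angle between gauge's own z axis and vertical below 0.2 rad), for 0.2 s.
At the end, for the whole second after the job is handed in: Through the last second: gauge in the fingers (over 1 N) and resting on the stud (over 0.5 N), off the bench, dial away from the joist, back within 20 mm of and 0.17 rad of parallel to its face; needle at rest within 0.052 rad (3 deg) of the rider clip, gauge still (under 0.02 m/s, 0.1 rad/s) (angle between the z axis of needle_tip and the z axis of rider_mark, either way round below 0.052 rad and velocity of joint needle between -0.15 and 0.15 rad/s and contact force between gauge and stud above 0.5 N and contact force between gauge and the fingers above 1 N and height (world z) of gauge above 0.04 m and linear speed of gauge below 0.02 m/s and angular speed of gauge below 0.1 rad/s and x of gauge_face in the frame of joist between 0.044 and 0.072 m and angle between the x axis of gauge and the x axis of joist, either way round below 0.17 rad); the arm keeps its last pose, push and grip.
It fails at once if a bystander is knocked away (more than 30 mm) (distance of any of pencil, tape, driver, cleaner from where it was at the start of the episode above 0.03 m).
It also fails if it takes over 48 s, if anything falls off the work surface, if the arm or the gripper's body presses on something with over 40 N, if the wrist force passes 120 N, or if a joint passes its speed limit or range.

## Working session

There is one attempt and no reset: what is moved stays moved. The work goes in short steps, Python scripts to look and compute and a shell command to move; the robot and the scene stay as the last step left them, time stands still between calls to the robot, and variables do not carry over. Pictures are saved under pics/ and viewed, at most 10 in all, crops included, and the job is handed in when it is done.

```bash
ls; mkdir -p pics; python3 - <<'E'
from workcell import env, vision, readout
import cv2
s=readout.state();print(s)
for n in("scene","top"):
    cv2.imwrite(f"pics/{n}0.png",vision.grab_frame(n)); m=vision.camera_model(n);print(n,m)
E
```

```text
drive.py
pics
workcell.py
{'time_s': 0.0, 'qpos': array([-7.63168086e+01,  1.83511721e+01,  8.97061666e+01, -2.75013618e-04,
        7.20431727e+01, -1.14536174e+00]), 'qvel': array([-0.00136317,  0.05184496, -0.09958992,  0.02378286, -0.05668267,
        0.07259258]), 'effort': array([ 1.93815773e-03, -4.12455583e+01, -2.31969827e+01,  7.29674217e-02,
        4.59095836e-02, -1.52419493e-04]), 'ee_pos': array([ 147.03011135, -555.30392108,  179.02665323]), 'ee_rot': array([-1.79899503e+02, -1.74770475e-03,  1.48286366e+01]), 'force': array([ 0.14035074, -1.0447045 ,  0.0176358 ]), 'torque': array([-0.01391823, -0.01196101,  0.02895663]), 'gripper_force': 0.0, 'gripper_width': 91.64351420957207}
scene {'fx': 427.213425035343, 'fy': 427.213425035343, 'cx': 314.7048263054542, 'cy': 197.80938896600335, 'D': array([-0.01195883,  0.        ,  0.        ,  0.        ,  0.        ]), 'T': array([[ 6.99138493e-01, -6.10410710e-01,  3.72295760e-01,
         9.71289710e+02],
       [ 7.14979488e-01,  5.99143396e-01, -3.60321417e-01,
        -4.17665755e+02],
       [-3.11449370e-03,  5.18098404e-01,  8.55315347e-01,
         1.03789863e+03],
       [ 0.00000000e+00,  0.00000000e+00,  0.00000000e+00,
         1.00000000e+00]])}
top {'fx': 469.07345083123033, 'fy': 469.07345083123033, 'cx': 315.2813259496712, 'cy': 200.87100523944585, 'D': array([-0.06409986,  0.        ,  0.        ,  0.        ,  0.        ]), 'T': array([[ 6.17975090e-03,  9.90754890e-01, -1.35523280e-01,
         4.30070904e+02],
       [-9.99855960e-01,  3.97963370e-03, -1.64991521e-02,
        -2.87750285e+01],
       [-1.58072826e-02,  1.35605720e-01,  9.90636774e-01,
         1.18124405e+03],
       [ 0.00000000e+00,  0.00000000e+00,  0.00000000e+00,
         1.00000000e+00]])}
```

View pics/scene0.png

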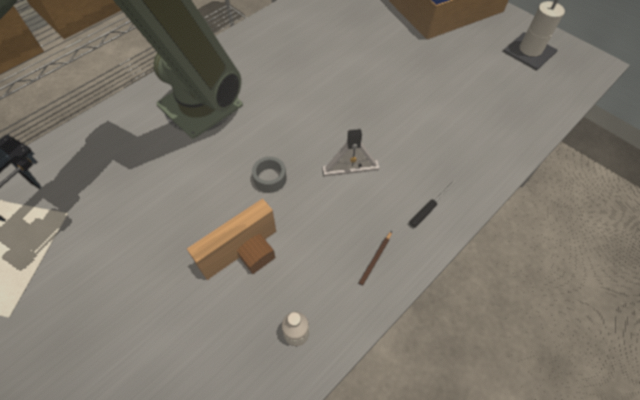

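View pics/top0.png

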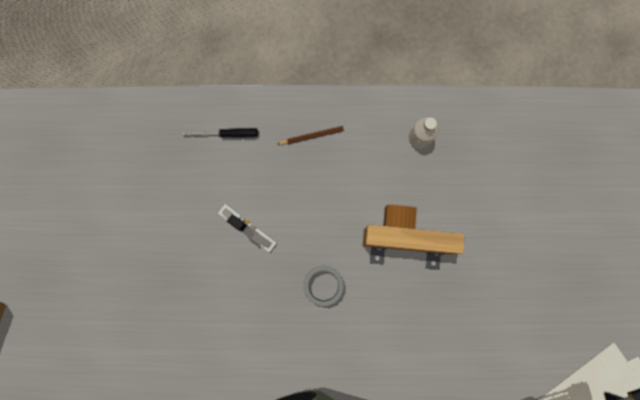

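The scene view shows the gauge at (352,155), the joist and stud at (235,240), and the bottle at (295,328). In the top view the gauge is at (247,228), the joist at (415,240), the stud at (400,217) and the tape at (324,286). I'll enlarge these for measuring.

```bash
python3 - <<'E'
import cv2,numpy as np
t=cv2.imread("pics/top0.png");s=cv2.imread("pics/scene0.png")
z=lambda im,x,y,w,h,k:cv2.resize(im[y:y+h,x:x+w],None,fx=k,fy=k,interpolation=cv2.INTER_CUBIC)
a=z(t,210,195,75,60,5)   # 375x300
b=z(t,357,197,115,75,3.5)[:300]  # 402x262
c=z(s,312,120,75,60,5)
d=z(s,182,195,100,85,3.5)[:300]
M=np.zeros((600,800,3),np.uint8)
M[:300,:375]=a;M[:b.shape[0],385:385+b.shape[1]]=b;M[300:,:375]=c;M[300:300+d.shape[0],385:385+d.shape[1]]=d
cv2.imwrite("pics/m1.png",M)
E
```

```text
(no output)
```

View pics/m1.png

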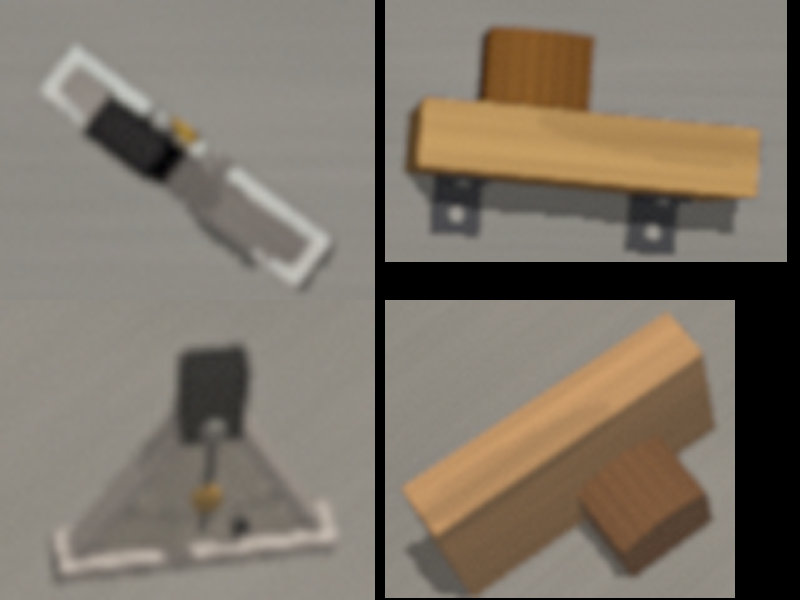

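The crops show the gauge's bar top corners at about (225.6,204), (218.4,213), (276.2,243.4), (270,252.4) in the top picture. The dial, needle, yellow bob and black rider face the scene camera, with the rider to the right (+y). The joist's top front edge runs from (368,225) to (464,233.5).

```bash
cat > h.py <<'E'
import numpy as np,cv2
from workcell import env, vision, readout
def ray(n,uv,m=None):
    m=m or vision.camera_model(n)
    K=np.array([[m["fx"],0,m["cx"]],[0,m["fy"],m["cy"]],[0,0,1]])
    p=cv2.undistortPoints(np.array(uv,float).reshape(-1,1,2),K,m["D"])[:,0]
    d=np.c_[p[:,0],-p[:,1],-np.ones(len(p))]@m["T"][:3,:3].T
    return m["T"][:3,3],d
def atz(n,uv,z,m=None):
    o,d=ray(n,uv,m); return o+d*((z-o[2])/d[:,2])[:,None]
def proj(n,P,m=None):
    m=m or vision.camera_model(n)
    K=np.array([[m["fx"],0,m["cx"]],[0,m["fy"],m["cy"]],[0,0,1]])
    c=(np.atleast_2d(P)-m["T"][:3,3])@m["T"][:3,:3]*[1,-1,-1]
    return cv2.projectPoints(c,np.zeros(3),np.zeros(3),K,m["D"])[0][:,0]
E
python3 - <<'E'
from h import *
np.set_printoptions(precision=1,suppress=True)
A=np.array([[78,45],[42,90],[331,242],[300,287]])/5+[210,195]
print("bar",g:=atz("top",A,14)); c=g.mean(0);v=(g[2:].mean(0)-g[:2].mean(0));print(c,np.linalg.norm(v),np.degrees(np.arctan2(v[1],v[0])))
B=np.array([[78,545-300],[42,0]])
J=np.array([[424,99],[760,128],[754,196],[418,172]],float);J=(J-[385,0])/3.5+[357,197]
print("joist",j:=atz("top",J,120));e=j[1]-j[0];print(np.linalg.norm(e),np.degrees(np.arctan2(e[1],e[0])),np.linalg.norm(j[0]-j[3]),j.mean(0))
S=np.array([[487,28],[594,36]],float);S=(S-[385,0])/3.5+[357,197]
print("stud front",atz("top",S,50))
Js=np.array([[405,490],[437,534],[702,355],[668,314]],float);Js=(Js-[385,300])/3.5+[182,195]
print("joist scene",j:=atz("scene",Js,120),j.mean(0));e=j[2]-j[1];print(np.degrees(np.arctan2(e[1],e[0])),np.linalg.norm(e))
G=np.array([[55,535],[335,508],[65,574],[337,540]],float);G=(G-[0,300])/5+[312,120]
print("bar scene",atz("scene",G[:2],14),atz("scene",G[2:],0))
H=np.array([[213,348],[240,525],[205,525],[215,430]],float);H=(H-[0,300])/5+[312,120];print(atz("scene",H[:1],170))
T=np.array([[136,137]])/5+[210,195];print(atz("top",T,170))
E
```

```text
bar [[580.9 216.9  14. ]
 [557.9 234.5  14. ]
 [482.6  87.2  14. ]
 [460.2 102.3  14. ]]
[520.4 160.2  14. ] 163.57340136101666 -126.80166280062569
joist [[ 519.9 -131.2  120. ]
 [ 501.8 -349.   120. ]
 [ 458.  -343.6  120. ]
 [ 472.8 -127.   120. ]]
218.47615765625636 -94.74920959262508 47.32951584482742 [ 488.1 -237.7  120. ]
stud front [[ 575.4 -182.2   50. ]
 [ 570.1 -256.4   50. ]]
joist scene [[ 464.  -342.3  120. ]
 [ 504.8 -345.9  120. ]
 [ 525.5 -131.2  120. ]
 [ 483.1 -126.3  120. ]] [ 494.4 -236.4  120. ]
84.48367709307826 215.6280623444737
bar scene [[467.2 104.8  14. ]
 [569.2 236.6  14. ]] [[484.2  96.4   0. ]
 [580.  228.7   0. ]]
[[517.1 169.4 170. ]]
[[520.5 157.4 170. ]]
```

```bash
R="drive.py"
python3 drive.py '32 -35 -15;32 -35 -15'|tail -1 >/dev/null 2>&1
python3 drive.py '32 -35 -10 0 0 0;32 -35 -10 0 0 0;32 -35 -10 0 0 0;32 -35 -10 0 0 0;32 -35 -10 0 0 0;32 -35 -10 0 0 0;32 -35 -10 0 0 0;32 -35 -10 0 0 0' 91
python3 drive.py '32 -35 -10 0 0 0;32 -35 -10 0 0 0;32 -35 -10 0 0 0;32 -35 -10 0 0 0;32 -35 -10 0 0 0;32 -35 -10 0 0 0;32 -35 -10 0 0 0;32 -35 -10 0 0 0'
python3 drive.py '32 -35 -10 0 0 -8;0 0 0 0 0 -8;0 0 0 0 0 -8;0 0 0 0 0 -8;0 0 0 0 0 -8;0 0 0 0 0 -8;0 0 0 0 0 -8;0 0 0 0 0 -8'
python3 drive.py '0 0 0 0 0 -8;0 0 0 0 0 -8;0 0 0 0 0 -8;0 0 0 0 0 -8;0 0 0 0 0 -8;0 0 0 0 0 -8;0 0 0 0 0 -8;0 0 0 0 0 -8'
python3 - <<'E'
from h import *
s=readout.state();m=vision.camera_model("wrist");print(s["ee_pos"],s["ee_rot"],s["qpos"]);print(m)
cv2.imwrite("pics/w1.png",vision.grab_frame("wrist"));np.save("w1T.npy",m["T"])
E
```

```text
time_s: 0.9
ee_pos: [323.2, -217.8, 260.1]
ee_rot: [180.0, -0.0, 14.8]
force: [0.9, -0.9, 0.6]
gripper_width: 91.3
gripper_force: 0.0
time_s: 1.7
ee_pos: [499.1, 118.5, 339.9]
ee_rot: [180.0, 0.0, 14.9]
force: [1.2, -1.5, 0.7]
gripper_width: 91.0
gripper_force: 0.0
time_s: 2.5
ee_pos: [520.6, 158.5, 349.3]
ee_rot: [-179.9, 0.0, 79.2]
force: [-0.6, -0.8, 0.7]
gripper_width: 91.1
gripper_force: 0.0
time_s: 3.3
ee_pos: [520.5, 158.5, 349.3]
ee_rot: [-179.9, -0.0, 143.2]
force: [0.3, 0.0, 0.7]
gripper_width: 91.6
gripper_force: 0.0
[520.52206554 158.50390514 349.27262324] [-1.79940394e+02 -3.93374696e-02  1.43160171e+02] [ 1.57283445e+01  1.23621782e+01  7.40895895e+01 -5.00249499e-03
  9.36194740e+01 -3.74321597e+01]
{'fx': 303.654154798764, 'fy': 303.654154798764, 'cx': 320.03619902678815, 'cy': 201.32815006697294, 'D': array([0.00782022, 0.        , 0.        , 0.        , 0.        ]), 'T': array([[ 6.00997209e-01, -7.72585209e-01, -2.04730188e-01,
         4.63371195e+02],
       [ 7.99249879e-01,  5.80493270e-01,  1.55650872e-01,
         2.00980364e+02],
       [-1.40906513e-03, -2.57176317e-01,  9.66363470e-01,
         5.53889526e+02],
       [ 0.00000000e+00,  0.00000000e+00,  0.00000000e+00,
         1.00000000e+00]])}Traceback (most recent call last):
  File "drive.py", line 5, in <module>
    connect(sys.argv[1:4])
    ~~~~~~~^^^^^^^^^^^^^^^
ValueError: each row has 6 numbers
```

View pics/w1.png

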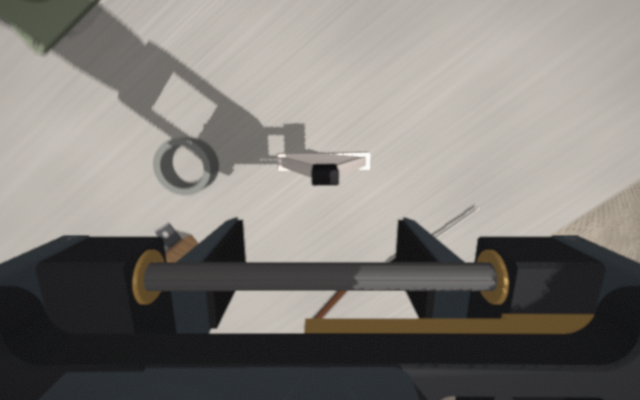

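The bar spans (278,153) to (370,152). The head is at u 312–338, v 164–185.

```bash
python3 - <<'E'
from h import *
np.set_printoptions(precision=1,suppress=True)
m=vision.camera_model("wrist")
def mod(c,yaw):
    a=np.radians(yaw);X=np.array([np.cos(a),np.sin(a),0]);Y=np.array([-X[1],X[0],0])
    return np.array([np.r_[c,0]+x*X+y*Y+[0,0,z] for x,y,z in[(-15,-82,14),(-15,82,14),(15,-82,14),(15,82,14),(11,-18,170),(11,18,170),(-11,-18,170),(-11,18,170)]])
P=mod((520.4,160.2),-36.8)
w=proj("wrist",P,m);print("wrist",w);print("top",proj("top",P));print("scene",proj("scene",P))
im=cv2.imread("pics/w1.png");k=6
o=cv2.resize(im[140:200,265:385],None,fx=k,fy=k,interpolation=cv2.INTER_CUBIC)
for u,v in w: cv2.circle(o,(int((u-265+.5)*k),int((v-140+.5)*k)),3,(0,0,255),1)
t=cv2.imread("pics/top0.png");k=4
q=cv2.resize(t[195:255,210:285],None,fx=k,fy=k,interpolation=cv2.INTER_CUBIC)
for u,v in proj("top",P): cv2.circle(q,(int((u-210+.5)*k),int((v-195+.5)*k)),3,(0,0,255),1)
t=cv2.imread("pics/scene0.png")
r=cv2.resize(t[120:180,312:387],None,fx=k,fy=k,interpolation=cv2.INTER_CUBIC)
for u,v in proj("scene",P): cv2.circle(r,(int((u-312+.5)*k),int((v-120+.5)*k)),3,(0,0,255),1)
M=np.zeros((600,720,3),np.uint8);M[:360]=o;M[360:,:300]=q;M[360:,310:610]=r
cv2.imwrite("pics/m2.png",M)
E
```

```text
wrist [[275.  152.7]
 [368.  152.8]
 [275.6 169.6]
 [367.3 169.7]
 [307.8 185.5]
 [335.7 185.6]
 [307.7 168.6]
 [336.  168.6]]
top [[269.5 252.8]
 [218.3 213.2]
 [276.9 243.1]
 [225.6 203.7]
 [245.5 223.4]
 [232.6 213.5]
 [239.3 231.5]
 [226.4 221.5]]
scene [[320.8 165.7]
 [375.6 159.6]
 [322.2 174. ]
 [377.7 167.9]
 [347.1 136.2]
 [360.7 134.7]
 [345.6 129.7]
 [359.1 128.3]]
```

View pics/m2.png

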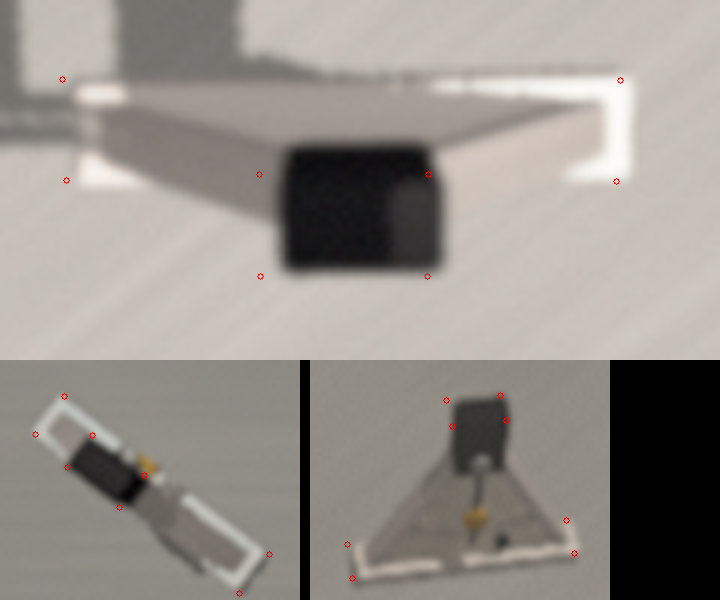

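The wrist view puts the gauge about 4 mm further along its +y than the model; the yaw is right. I'll go down and grip.

```bash

python3 drive.py '1.5 5 45 0 0 0;0 0 45 0 0 0;0 0 45 0 0 0;0 0 40 0 0 0;0 0 25 0 0 0;0 0 18 0 0 0;0 0 0 0 0 0;0 0 0 0 0 0' 91
python3 drive.py '0 0 0 0 0 0;0 0 0 0 0 0;0 0 0 0 0 0;0 0 0 0 0 0;0 0 0 0 0 0;0 0 0 0 0 0;0 0 0 0 0 0' 10 35
python3 drive.py '0 0 -5 0 0 0;0 0 -20 0 0 0;0 0 -20 0 0 0;0 0 -20 0 0 0;0 0 -20 0 0 0;0 0 0 0 0 0'
```

```text
time_s: 4.15
ee_pos: [522.8, 163.5, 132.1]
ee_rot: [-180.0, 0.0, 142.8]
force: [-0.1, 0.7, -0.3]
gripper_width: 91.2
gripper_force: 0.0
time_s: 4.85
ee_pos: [522.6, 163.4, 131.8]
ee_rot: [-180.0, 0.0, 142.8]
force: [0.4, 0.1, -0.9]
gripper_width: 37.9
gripper_force: 0.0
time_s: 5.45
ee_pos: [523.8, 163.9, 218.9]
ee_rot: [179.8, 0.1, 142.8]
force: [0.3, 0.2, -5.4]
gripper_width: 35.6
gripper_force: 35.0
```

Gripped at 35.6 mm opening, and the force reading matches the gauge's weight. Now I'll carry it to above the stud.

```bash

python3 drive.py '-8 -8 -20 0 0 0;-20 -20 -20 0 0 0;-27 -30 -20 0 0 0;-27 -30 -10 0 0 0;-27 -30 0 0 0 0;-27 -30 0 0 0 0;-27 -30 0 0 0 0;-27 -30 0 0 0 0'
python3 drive.py '-27 -30 0 0 0 -4;-20 -22 0 0 0 -8;-14 -15 0 0 0 -8;-7 -8 0 0 0 -8;0 0 0 0 0 -4.2;0 0 0 0 0 0;0 0 0 0 0 0;0 0 0 0 0 0'
python3 - <<'E'
from h import *
s=readout.state();m=vision.camera_model("wrist");print(s["ee_pos"],s["ee_rot"],s["qpos"])
cv2.imwrite("pics/w2.png",vision.grab_frame("wrist"));np.save("w2T.npy",m["T"])
cv2.imwrite("pics/s2.png",vision.grab_frame("scene"));cv2.imwrite("pics/t2.png",vision.grab_frame("top"))
E
```

```text
time_s: 6.25
ee_pos: [547.4, -118.6, 284.8]
ee_rot: [-179.9, -0.2, 142.8]
force: [1.2, 1.4, -4.5]
gripper_width: 35.5
gripper_force: 35.0
time_s: 7.05
ee_pos: [566.8, -215.5, 286.2]
ee_rot: [180.0, -0.1, 175.0]
force: [-1.0, 0.0, -4.8]
gripper_width: 35.5
gripper_force: 35.0
[ 566.76073547 -215.52507315  286.19397857] [ 1.79983665e+02 -6.55344112e-02  1.74991547e+02] [-2.19052063e+01  1.88582795e+01  7.37812504e+01 -3.42141459e-03
  8.74279229e+01 -1.06896588e+02]
```

View pics/w2.png

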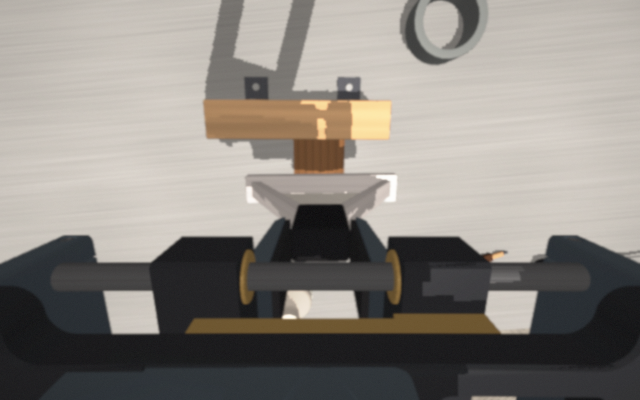

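The wrist view shows the joist's top front edge from (207,138) to (391,138) and its back edge from (205,101) to (390,101). The stud spans u 294–344, and the gauge bar's back edge runs (247,175) to (396,175), parallel to the joist.

```bash
python3 - <<'E'
from h import *
np.set_printoptions(precision=1,suppress=True)
m=vision.camera_model("wrist");m["T"]=np.load("w2T.npy")
j=atz("wrist",[(207.5,138),(391,138.5),(390,101),(205,101)],120,m);print(j)
c=j.mean(0);e=j[1]-j[0];f=j[2]-j[3];print(c,np.linalg.norm(e),np.degrees(np.arctan2(e[1],e[0])),np.degrees(np.arctan2(f[1],f[0])),np.linalg.norm(j[0]-j[3]))
s=atz("wrist",[(294,150),(344,150)],50,m);print("stud sides",s,s.mean(0))
for z in(163,168,173):
  b=atz("wrist",[(247,175),(396.5,175)],z,m);v=b[1]-b[0];print(z,b.mean(0),np.linalg.norm(v),np.degrees(np.arctan2(v[1],v[0])))
im=cv2.imread("pics/w2.png")
cv2.imwrite("pics/w2c.png",np.vstack([cv2.resize(im[90:215,195:405],None,fx=3.8,fy=3.8,interpolation=cv2.INTER_CUBIC)]))
E
```

```text
[[ 503.4 -346.2  120. ]
 [ 523.4 -127.7  120. ]
 [ 480.6 -127.6  120. ]
 [ 461.6 -341.3  120. ]]
[ 492.3 -235.7  120. ] 219.48061789638635 84.75134681272188 84.91109719909151 42.04055397555288
stud sides [[ 532.5 -251.3   50. ]
 [ 538.9 -179.7   50. ]] [ 535.7 -215.5   50. ]
163 [ 552.6 -213.6  163. ] 163.13482420832412 84.8931200843667
168 [ 551.7 -213.6  168. ] 160.64656164645862 84.89312008436666
173 [ 550.8 -213.5  173. ] 158.15829908459304 84.89312008436669
```

View pics/w2c.png

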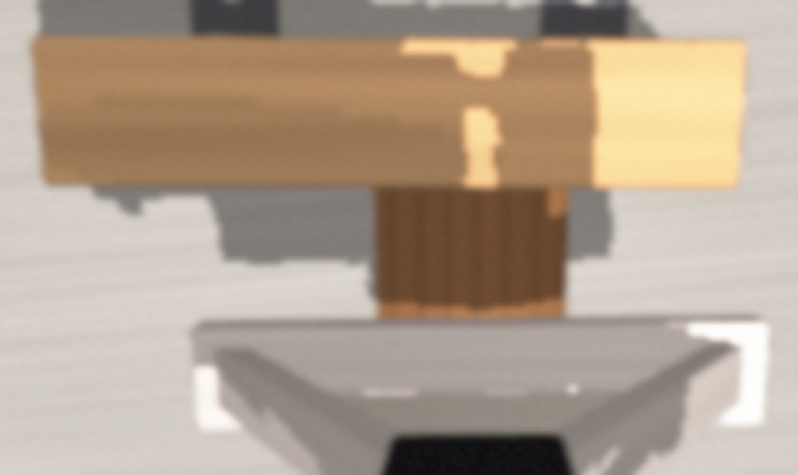

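Joist centre is about (492,-236) with yaw -5.2°, and the stud is 24 mm along its +y. The target is 27 mm nearer the joist, then down.

```bash

python3 drive.py '8 -1 0 0 0 0;19 -2 15 0 0 0;0 0 25 0 0 0;0 0 25 0 0 0;0 0 15 0 0 0;0 0 5 0 0 0;0 0 0 0 0 0;0 0 0 0 0 0'
python3 drive.py '0 0 2 0 0 0;0 0 2 0 0 0;0 0 0 0 0 0'
python3 drive.py '0 0 2 0 0 0;0 0 0 0 0 0'
python3 drive.py '0 0 1 0 0 0;0 0 0 0 0 0'
```

```text
time_s: 8.0
ee_pos: [555.0, -219.0, 217.5]
ee_rot: [-179.6, 2.6, 175.0]
force: [13.3, 2.4, 36.2]
gripper_width: 35.7
gripper_force: 35.1
time_s: 8.3
ee_pos: [556.9, -219.2, 215.3]
ee_rot: [-179.6, 2.9, 175.0]
force: [15.2, 3.7, 42.7]
gripper_width: 35.5
gripper_force: 35.1
time_s: 8.5
ee_pos: [557.7, -219.3, 213.9]
ee_rot: [-179.6, 3.0, 175.0]
force: [17.0, 3.3, 43.4]
gripper_width: 35.4
gripper_force: 35.1
time_s: 8.7
ee_pos: [558.0, -219.3, 213.1]
ee_rot: [-179.5, 3.1, 175.0]
force: [16.6, 2.4, 43.2]
gripper_width: 35.7
gripper_force: 35.1
```

Contact came early, with the tool pushed off in x, so I'll look before going on.

```bash
python3 - <<'E'
from h import *
w=vision.grab_frame("wrist");s=vision.grab_frame("scene")
z=lambda im,x,y,w,h,k:cv2.resize(im[y:y+h,x:x+w],None,fx=k,fy=k,interpolation=cv2.INTER_CUBIC)
M=np.zeros((600,800,3),np.uint8)
M[:300]=z(w,160,60,320,120,2.5);M[300:,:400]=z(s,180,170,100,75,4);t=vision.grab_frame("top");M[300:,400:]=z(t,350,180,133,100,3)[:300,:400] if 0 else cv2.resize(t[180:280,350:483],(400,300))
cv2.imwrite("pics/m3.png",M)
E
```

```text
(no output)
```

View pics/m3.png

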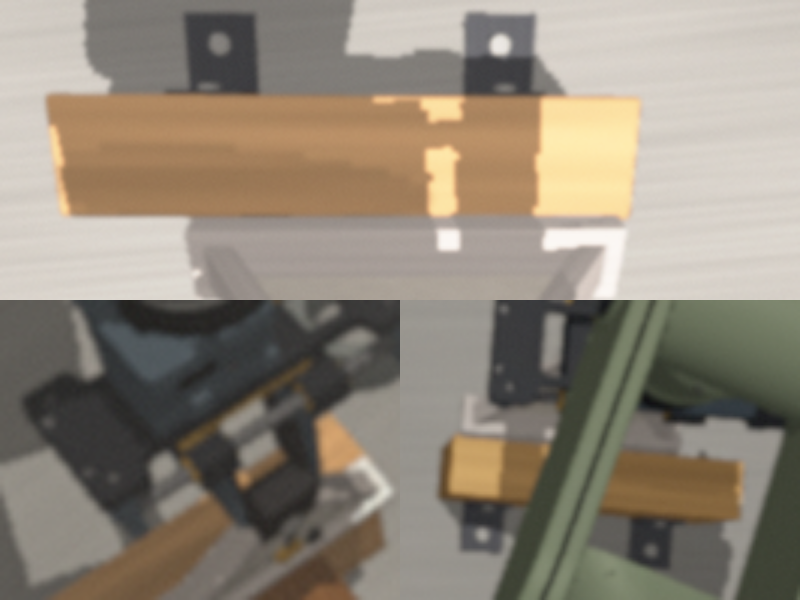

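The joist edge is hiding the gauge's back and the gauge looks wedged. I'll lift clear and measure again.

```bash

python3 drive.py '-3 0 -10 0 0 0;-5 0 -20 0 0 0;-5 0 -25 0 0 0;-5 0 -25 0 0 0;0 0 -10 0 0 0;0 0 0 0 0 0;0 0 0 0 0 0;0 0 0 0 0 0'
python3 - <<'E'
from h import *
s=readout.state();print(s["ee_pos"],s["ee_rot"],s["force"])
m=vision.camera_model("wrist");np.save("w4T.npy",m["T"])
w=vision.grab_frame("wrist");s=vision.grab_frame("scene");t=vision.grab_frame("top")
for n,i in zip("wst",(w,s,t)):cv2.imwrite(f"pics/{n}4.png",i)
M=np.zeros((600,800,3),np.uint8)
M[:325]=cv2.resize(w[80:210,160:480],(800,325),interpolation=2);M[325:,:400]=cv2.resize(s[150:250,170:315],(400,275),interpolation=2);M[325:,400:]=cv2.resize(t[150:250,340:485],(400,275),interpolation=2)
cv2.imwrite("pics/m4.png",M)
E
```

```text
time_s: 9.65
ee_pos: [556.7, -217.8, 283.1]
ee_rot: [179.9, -0.2, 175.0]
force: [-0.5, 0.6, -5.3]
gripper_width: 35.4
gripper_force: 35.0
[ 556.72593501 -217.79376121  283.12694338] [179.94813249  -0.18722684 175.0192519 ] [-0.46545108  0.62916925 -5.31827714]
```

View pics/m4.png

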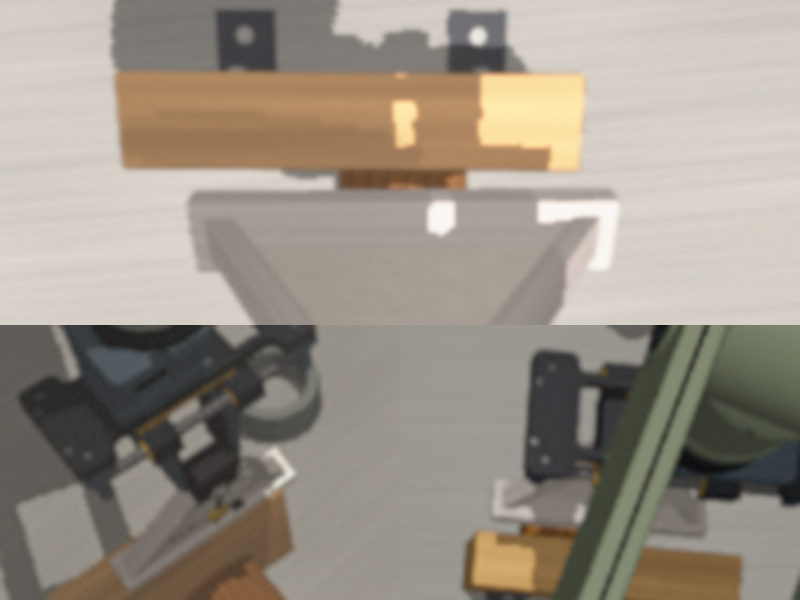

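The bar now looks bigger in the wrist view (172 px against 149), so the gauge has shifted in the grip. I'll fit its pose from all three views.

```bash
cat > fit.py <<'E'
from h import *
from scipy.optimize import least_squares
from scipy.spatial.transform import Rotation as R
np.set_printoptions(precision=1,suppress=True)
m=vision.camera_model("wrist");m["T"]=np.load("w4T.npy")
M={"wrist":m,"scene":vision.camera_model("scene"),"top":vision.camera_model("top")}
g=np.array([556.7,-217.8,283.1+19])
def run(obs,label):
    # pose: gauge rotated by pitch p about its y at grip; slide s along gauge z; yaw
    def pts(v,P):
        r=R.from_euler("ZYX",[v[0],v[1],v[2]],degrees=True)
        return g+[v[3],v[4],0]+r.apply(np.array(P,float)-[0,0,v[5]])
    def res(v):
        e=[(v[3])/3,(v[4])/3,v[2]/3,(v[0]+5)/3]
        for n,uv,P in obs:e+=list((proj(n,pts(v,[P]),M[n])[0]-uv))
        return np.array(e)
    b=min((least_squares(res,[-5,p,0,0,0,130],loss="soft_l1") for p in(-40,0,40)),key=lambda q:q.cost)
    print(label,b.cost,b.x);print(b.fun.round(1));return b.x
scene=[("scene",(215.3,244.2),(15,-82,0)),("scene",(276.9,203.3),(15,82,0)),("scene",(268.6,196),(-15,82,14))]
top=[("top",(373.7,206.9),(15,82,14)),("top",(375.1,219.6),(-15,82,14)),("top",(449.8,214.5),(15,-82,14)),("top",(448.7,226),(-15,-82,14))]
for zb in(14,0):
    w=[("wrist",(235.2,156.8),(-15,-82,zb)),("wrist",(407.2,156.8),(-15,82,zb)),("wrist",(404,188),(15,82,14))]
    run(w+scene+top,zb)
E
python3 fit.py
```

```text
14 11.666385540758546 [ -5.3  12.7   0.3  -0.3  -0.8 122.8]
[-0.1 -0.3  0.1 -0.1 -0.6 -0.4  0.8  0.4 -0.2 -1.9  1.3  2.9 -0.3  2.9
  0.5 -1.8 -0.4 -0.9 -2.6 -0.3  0.4 -1.1  1.5  0.9]
0 17.015269880318286 [ -5.2  13.3  -0.3   0.1   0.2 114.6]
[ 0.   0.1 -0.1 -0.1  0.2 -2.9 -1.1 -2.8  1.6  0.4  0.6  1.6 -0.5  1.6
  0.3 -3.2  0.1 -1.7 -2.1 -1.   1.6 -2.1  2.8 -0.1]
```

The gauge slid about 27 mm up in the grip and pitched 12.7°: its bar caught the joist's top edge. I'll take it to clear bench by y≈0, level it, set it down and re-grip.

```bash

python3 drive.py '0 10 0 0 0 0;0 25 0 0 0 0;0 30 0 0 0 0;0 35 0 0 0 0;0 35 0 0 0 0;0 35 0 0 0 0;0 30 10 0 0 0;0 20 20 0 0 0'
python3 drive.py '0 0 30 0 0 0;0 0 30 0 0 0;0 0 25 0 0 0;0 0 15 0 0 0;0 0 10 0 -4.2 0;0 0 0 0 -4.3 0;0 0 0 0 -4.2 0;0 0 0 0 0 0'
python3 drive.py '5 0 20 0 0 0;2 0 9 0 0 0;0 0 0 0 0 0;0 0 0 0 0 0'
python3 - <<'E'
from h import *
s=readout.state();print(s["ee_pos"],s["ee_rot"],s["force"])
for n in("scene","top","wrist"):cv2.imwrite(f"pics/{n}5.png",vision.grab_frame(n))
w=cv2.imread("pics/wrist5.png");s=cv2.imread("pics/scene5.png")
E
```

```text
time_s: 10.6
ee_pos: [577.9, 4.1, 256.2]
ee_rot: [179.9, 0.2, 175.1]
force: [0.4, -0.2, -5.8]
gripper_width: 35.4
gripper_force: 35.0
time_s: 11.4
ee_pos: [572.8, 1.9, 143.9]
ee_rot: [180.0, 12.4, 175.1]
force: [-1.1, -0.2, -5.1]
gripper_width: 35.7
gripper_force: 35.0
time_s: 11.8
ee_pos: [577.0, 1.1, 115.1]
ee_rot: [180.0, 12.7, 175.0]
force: [0.2, -0.1, -4.5]
gripper_width: 35.9
gripper_force: 35.0
[576.99378804   1.14674622 115.06790173] [179.99979921  12.67413526 175.0243311 ] [ 0.24920592 -0.08899781 -4.54681248]
```

```bash

python3 drive.py '1 0 4 0 0 0;1 0 3 0 0 0;0 0 0 0 0 0'
python3 drive.py '0.5 0 2 0 0 0;0 0 0 0 0 0'
python3 drive.py '0.5 0 2 0 0 0;0 0 0 0 0 0'
```

```text
time_s: 12.25
ee_pos: [575.2, 1.1, 107.0]
ee_rot: [-180.0, 12.6, 175.0]
force: [0.1, -0.3, -5.3]
gripper_width: 35.7
gripper_force: 35.0
time_s: 12.45
ee_pos: [575.7, 1.1, 105.4]
ee_rot: [-180.0, 12.7, 175.0]
force: [-0.3, -0.3, -5.0]
gripper_width: 35.5
gripper_force: 35.0
time_s: 12.65
ee_pos: [575.7, 1.1, 103.3]
ee_rot: [-180.0, 12.7, 175.0]
force: [-0.6, -0.1, -4.6]
gripper_width: 35.9
gripper_force: 35.0
```

```bash

python3 drive.py '0.5 0 2 0 0 0;0 0 0 0 0 0'
python3 drive.py '0.5 0 2 0 0 0;0 0 0 0 0 0'
python3 drive.py '0.5 0 1.5 0 0 0;0 0 0 0 0 0'
```

```text
time_s: 12.85
ee_pos: [576.7, 1.3, 102.9]
ee_rot: [180.0, 12.8, 175.0]
force: [-2.5, 1.1, 3.4]
gripper_width: 35.8
gripper_force: 35.0
time_s: 13.05
ee_pos: [578.4, 1.3, 102.8]
ee_rot: [180.0, 13.1, 175.0]
force: [-3.1, 1.1, 11.6]
gripper_width: 35.8
gripper_force: 35.0
time_s: 13.25
ee_pos: [579.8, 1.3, 102.7]
ee_rot: [179.9, 13.3, 175.0]
force: [-3.2, 1.1, 16.1]
gripper_width: 35.7
gripper_force: 35.0
```

```bash

python3 drive.py '0 0 0 0 0 0;0 0 0 0 0 0;0 0 0 0 0 0;0 0 0 0 0 0;0 0 0 0 4.2 0;0 0 0 0 4.3 0;0 0 -15 0 4.2 0;0 0 -19 0 0 0' 91
python3 drive.py '0 0 0 0 0 0;0 0 0 0 0 0'
python3 - <<'E'
from h import *
np.set_printoptions(precision=1,suppress=True)
s=readout.state();p=s["ee_pos"];print(p,s["ee_rot"],s["force"])
m=vision.camera_model("wrist");w=vision.grab_frame("wrist");cv2.imwrite("pics/w6.png",w)
a=np.radians(-5);X=np.array([np.cos(a),np.sin(a),0]);Y=np.array([-X[1],X[0],0])
P=np.array([np.r_[p[0],p[1],0]+x*X+y*Y+[0,0,z] for x,y,z in[(-15,-82,14),(-15,82,14),(-15,-82,0),(-15,82,0),(15,82,14),(-11,-18,170),(-11,18,170),(-11,-18,112),(-11,18,112)]])
q=proj("wrist",P,m);print(q)
k=2.5;o=cv2.resize(w[60:300,160:480],None,fx=k,fy=k,interpolation=2)
for u,v in q:cv2.circle(o,(int((u-160+.5)*k),int((v-60+.5)*k)),3,(0,0,255),1)
cv2.imwrite("pics/m6.png",o)
E
```

```text
time_s: 14.05
ee_pos: [576.0, 1.0, 130.8]
ee_rot: [-180.0, -0.1, 175.0]
force: [0.5, 0.2, 0.0]
gripper_width: 90.7
gripper_force: 0.0
time_s: 14.25
ee_pos: [574.2, 1.2, 131.3]
ee_rot: [-180.0, -0.0, 175.0]
force: [-0.0, 0.6, -1.2]
gripper_width: 91.2
gripper_force: 0.0
[574.2   1.2 131.3] [-180.   -0.  175.] [-0.   0.6 -1.2]
[[244.7 175.3]
 [397.8 175.1]
 [247.8 173.1]
 [394.7 172.9]
 [396.  202.2]
 [291.  229. ]
 [353.2 228.9]
 [298.1 202.8]
 [345.2 202.7]]
```

View pics/m6.png

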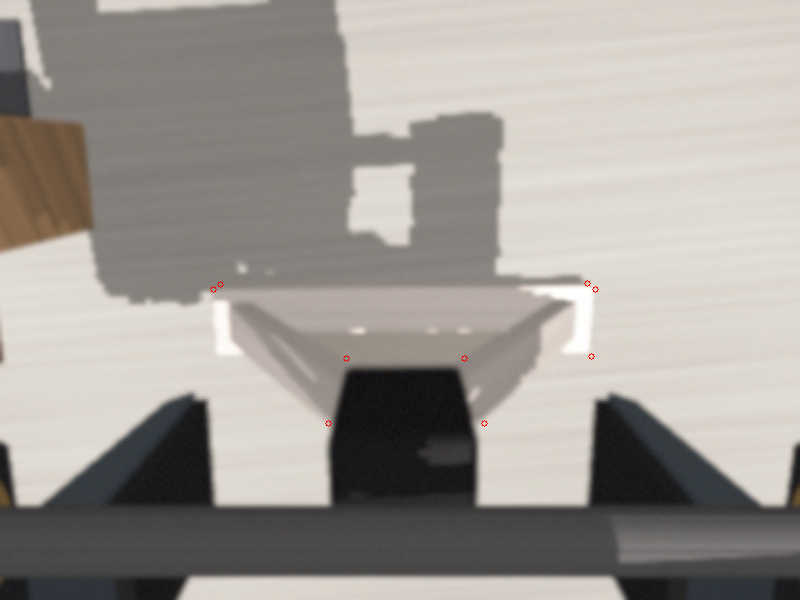

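The model overlay matches the bar within about 2 mm, so the gauge stands level. I'll turn the gripper half round in place so the wrist camera sees the dial and can measure the rider.

```bash

python3 drive.py '-1 0 0 0 0 4;0 0 0 0 0 8;0 0 0 0 0 8;0 0 0 0 0 8;0 0 0 0 0 8;0 0 0 0 0 8;0 0 0 0 0 8;0 0 0 0 0 8'
python3 drive.py '0 0 0 0 0 8;0 0 0 0 0 8;0 0 0 0 0 8;0 0 0 0 0 8;0 0 0 0 0 8;0 0 0 0 0 8;0 0 0 0 0 8;0 0 0 0 0 8'
python3 drive.py '0 0 0 0 0 8;0 0 0 0 0 8;0 0 0 0 0 8;0 0 0 0 0 8;0 0 0 0 0 8;0 0 0 0 0 8;0 0 0 0 0 8;0 0 0 0 0 0'
python3 - <<'E'
from h import *
np.set_printoptions(precision=1,suppress=True,linewidth=200)
s=readout.state();p=s["ee_pos"];print(p,s["ee_rot"],s["force"])
m=vision.camera_model("wrist");w=vision.grab_frame("wrist");cv2.imwrite("pics/w7.png",w);np.save("w7T.npy",m["T"])
a=np.radians(-5);X=np.array([np.cos(a),np.sin(a),0]);Y=np.array([-X[1],X[0],0])
f=lambda L:proj("wrist",np.array([np.r_[575,1,0]+x*X+y*Y+[0,0,z] for x,y,z in L]),m)
print("bar",f([(15,-82,14),(15,82,14),(-15,-82,14)]))
for t in(0,.14,.2,.26,.32,.38): print(t,f([(7,98*np.sin(t),126-98*np.cos(t)),(7,90*np.sin(t),126-90*np.cos(t))]).ravel())
g=cv2.cvtColor(w,cv2.COLOR_BGR2GRAY)
for v in range(166,216,3): print(v,g[v,270:374:3])
E
```

```text
time_s: 15.1
ee_pos: [574.3, 1.2, 130.6]
ee_rot: [-179.9, -0.1, 114.7]
force: [0.1, 0.2, 0.1]
gripper_width: 90.9
gripper_force: 0.0
time_s: 15.9
ee_pos: [574.3, 1.2, 130.6]
ee_rot: [-179.9, 0.1, 50.7]
force: [-0.6, 0.3, -0.8]
gripper_width: 91.3
gripper_force: 0.0
time_s: 16.7
ee_pos: [574.4, 1.2, 130.8]
ee_rot: [180.0, 0.1, -5.0]
force: [0.3, 0.6, -0.8]
gripper_width: 91.1
gripper_force: 0.0
[574.4   1.2 130.8] [180.    0.1  -5. ] [ 0.3  0.6 -0.8]
bar [[395.7 175.7]
 [242.5 175.8]
 [394.  202.7]]
0 [319.1 185.8 319.1 187.5]
0.14 [305.9 186.1 306.6 187.7]
0.2 [300.2 186.3 301.3 187.9]
0.26 [294.5 186.5 295.9 188.2]
0.32 [288.8 186.9 290.6 188.5]
0.38 [283.2 187.3 285.3 189. ]
166 [195 192 192 193 192 192 193 192 192 194 194 195 195 197 196 195 196 197 195 195 195 195 195 195 193 193 193 190 191 191 190 190 191 190 192]
169 [193 194 193 194 196 194 195 195 195 195 194 195 193 195 195 194 193 193 192 192 192 192 192 192 192 192 193 192 193 192 193 193 193 193 193]
172 [193 194 194 195 195 194 194 194 194 194 194 193 193 195 193 194 194 193 193 192 194 193 192 194 194 194 193 194 194 1
[... 1367 characters left out ...]
121 135 151 137 148 150 150 149 151 142  74  81 127 130 131 131 143 150 165 222 166 138 138 142 156 163 162 158 148]
205 [128 128 129 130 126 121 118 119 133 132 142 147 140 136 114 106 102 106 107 111 127 129 136 133 139 145 137 138 148 159 154 142 135 132 128]
208 [128 128 129 129 129 130 125 118 119 107  84  76  76  94 147 147 145 145 145 131  72  61  62  65 115 134 133 144 140 133 132 132 130 127 129]
211 [131 129 128 129 129 128 129 126 118  47  17  13  16  55 130 164 144 138 131 108  39  18  16  15  55 123 130 130 130 132 130 130 133 142 142]
214 [146 132 132 130 130 128 128 128 114  25  16  13  13  23  62  86  94  95  82  52  18  11  14  17  35 121 130 130 132 133 140 153 150 130 114]
```

The rider shows at u≈297.5 and the needle at 319.5, so the rider sits at about 0.225 rad (12.9°). I'll grip harder and carry it low, outside the joist's edge.

```bash

python3 drive.py '0 0 0 0 0 0;0 0 0 0 0 0;0 0 0 0 0 0;0 0 0 0 0 0;0 0 0 0 0 0;0 0 0 0 0 0;0 0 0 0 0 0;0 0 0 0 0 0' 10 58
python3 drive.py '0 0 -5 0 0 0;0 0 -15 0 0 0;0 0 -20 0 0 0;0 0 -20 0 0 0;0 0 -18 0 0 0;0 0 -10 0 0 0;0 0 -2 0 0 0;2 10 0 0 0 0'
python3 drive.py '1 18 0 0 0 0;1 26 0 0 0 0;1 30 0 0 0 0;1 30 0 0 0 0;2 30 0 0 0 0;2 27 0 0 0 0;2 20 0 0 0 0;0 14 0 0 0 0'
python3 drive.py '0 8 0 0 0 0;0 4 0 0 0 0;0 0 0 0 0 0;0 0 0 0 0 0'
python3 - <<'E'
from h import *
np.set_printoptions(precision=1,suppress=True,linewidth=200)
s=readout.state();p=s["ee_pos"];print(p,s["ee_rot"],s["force"])
m=vision.camera_model("wrist");w=vision.grab_frame("wrist");cv2.imwrite("pics/w8.png",w);np.save("w8T.npy",m["T"])
g=cv2.cvtColor(w,cv2.COLOR_BGR2GRAY)
for v in range(166,205,3): print(v,g[v,228:408:4])
E
```

```text
time_s: 17.55
ee_pos: [575.7, 1.5, 131.9]
ee_rot: [-180.0, -0.0, -5.0]
force: [0.9, 1.0, 0.0]
gripper_width: 34.9
gripper_force: 58.0
time_s: 18.35
ee_pos: [576.1, -8.3, 221.2]
ee_rot: [-180.0, 0.1, -4.9]
force: [0.1, 0.8, -5.2]
gripper_width: 35.0
gripper_force: 58.0
time_s: 19.15
ee_pos: [568.8, -206.3, 220.2]
ee_rot: [180.0, 0.2, -5.1]
force: [0.1, -0.1, -6.0]
gripper_width: 34.5
gripper_force: 58.0
time_s: 19.55
ee_pos: [568.7, -215.2, 221.9]
ee_rot: [-180.0, 0.0, -4.9]
force: [-0.1, -0.3, -5.0]
gripper_width: 34.4
gripper_force: 58.0
[ 568.7 -215.2  221.9] [-180.     0.    -4.9] [-0.1 -0.3 -5. ]
166 [189 189 189 190 191 191 191 192 193 193 192 193 193 192 191 191 189 188 186 186 187 189 190 191 191 189 190 188 189 189 188 190 188 188 189 189 189 189 189 188 189 188 189 190 190]
169 [190 191 189 190 190 189 190 190 189 190 191 191 191 193 192 193 194 140 103 102 108 114 114 113 113 114 113 113 114 112 134 187 188 188 190 191 190 191 191 191 192 194 192 192 191]
172 [189 190 189 190 190 191 192 194 193 192 193 192 192 191 192 192 187  80  68  67  67  68  68  69  68  69  68  65  67
[... 1225 characters left out ...]
8 135 137 125 143 122 147 134 142 134 144 144 165 183 120 173 130 139 142 125 142 134 142 121 139 115 138 135 150 157 153 146 182 170 172 170]
196 [190 191 190 189 196 241 198 183 186 188 146 135 129 131 194 148 148 148 150 149 141 142 147  54 142 127 141 145 146 145 143 144 206 146 134 135 153 150 134 124 126 146 115 115 112]
199 [189 188 189 190 193 242 207 185 184 184 128 168 138 136 149 147 148 149 149 148 129 126 120  44 125 125 133 142 146 144 145 144 145 135 138 155 159 144 124 120 131 148 174 180 125]
202 [186 184 185 185 186 241 235 190 187 178 125 150 175 140 133 136 156 158 146 132 127 129 118  47 122 127 128 140 144 171 162 134 133 140 157 159 157 126 121 126 149 149 129 139 117]
```

The gauge is unchanged in the grip: the bar spans u 245–395 and the stud's front shows at u 296–350. I'll lower it below the joist's top, move in, then ease down.

```bash

python3 drive.py '0 0 6 0 0 0;0 0 8 0 0 0;0 0 5 0 0 0;-4 1 0 0 0 0;-8 1 0 0 0 0;-8 1 0 0 0 0;-5 0 0 0 0 0;-2 0 0 0 0 0'
python3 drive.py '0 0 0 0 0 0;0 0 3 0 0 0;0 0 3 0 0 0;0 0 0 0 0 0'
```

```text
time_s: 20.4
ee_pos: [540.8, -216.8, 203.4]
ee_rot: [180.0, -0.0, -5.0]
force: [0.2, -0.6, -5.1]
gripper_width: 34.5
gripper_force: 58.0
time_s: 20.8
ee_pos: [541.3, -216.5, 196.0]
ee_rot: [-180.0, 0.1, -5.0]
force: [0.6, 0.9, -5.3]
gripper_width: 34.6
gripper_force: 58.0
```

```bash

python3 drive.py '0 0 2 0 0 0;0 0 0 0 0 0'
python3 drive.py '0 0 2 0 0 0;0 0 0 0 0 0'
```

```text
time_s: 21.0
ee_pos: [541.6, -216.6, 194.5]
ee_rot: [-180.0, 0.0, -5.0]
force: [0.1, -0.5, -5.7]
gripper_width: 34.4
gripper_force: 58.0
time_s: 21.2
ee_pos: [541.5, -216.7, 192.6]
ee_rot: [-180.0, 0.0, -5.0]
force: [0.2, 0.8, -5.5]
gripper_width: 34.6
gripper_force: 58.0
```

```bash

python3 drive.py '0 0 2 0 0 0;0 0 0 0 0 0'
python3 drive.py '0 0 1 0 0 0;0 0 0 0 0 0'
```

```text
time_s: 21.4
ee_pos: [542.0, -216.9, 191.7]
ee_rot: [180.0, -0.1, -5.0]
force: [-0.9, -0.1, -0.5]
gripper_width: 34.8
gripper_force: 58.0
time_s: 21.6
ee_pos: [542.4, -217.0, 191.7]
ee_rot: [179.9, -0.2, -5.0]
force: [0.2, 0.7, 6.2]
gripper_width: 34.6
gripper_force: 58.0
```

Resting on the stud with about 11 N and level. I'll dwell, then rock +y down in small steps.

```bash

python3 drive.py '0 0 0 0 0 0;0 0 0 0 0 0;0 0 0 0 0 0;0 0 0 0 0 0'
python3 drive.py '0 -3.7 0 -1.6 0 0;0 -3.7 0 -1.6 0 0;0 -3.7 0 -1.6 0 0;0 0 0 0 0 0'
```

```text
time_s: 22.0
ee_pos: [542.4, -217.1, 191.7]
ee_rot: [179.9, -0.2, -5.0]
force: [-0.5, 0.7, 6.3]
gripper_width: 34.9
gripper_force: 58.0
time_s: 22.4
ee_pos: [543.5, -205.3, 191.7]
ee_rot: [175.1, -0.2, -4.9]
force: [-0.9, -0.2, 6.0]
gripper_width: 34.6
gripper_force: 58.0
```

Force is steady and roll is 4.8° so far. I'll carry on to 12.9°.

```bash

python3 drive.py '0 -3.7 0 -1.6 0 0;0 -3.7 -0.2 -1.6 0 0;0 -3.7 -0.2 -1.6 0 0;0 0 0 0 0 0'
python3 drive.py '0 -3.7 -0.3 -1.6 0 0;0 -3.8 -0.3 -1.6 0 0;0 0 0 0 0 0;0 0 0 0 0 0'
```

```text
time_s: 22.8
ee_pos: [544.8, -194.4, 191.4]
ee_rot: [170.3, -0.3, -4.9]
force: [-0.4, 0.4, 8.2]
gripper_width: 34.9
gripper_force: 58.0
time_s: 23.2
ee_pos: [545.6, -187.3, 190.9]
ee_rot: [167.1, -0.3, -4.9]
force: [-0.5, 1.2, 9.4]
gripper_width: 34.8
gripper_force: 58.0
```

```bash

python3 drive.py '0 0 0 0 0 0;0 0 0 0 0 0;0 0 0 0 0 0;0 0 0 0 0 0;0 0 0 0 0 0;0 0 0 0 0 0;0 0 0 0 0 0;0 0 0 0 0 0'
python3 drive.py '0 0 0 0 0 0;0 0 0 0 0 0;0 0 0 0 0 0;0 0 0 0 0 0;0 0 0 0 0 0;0 0 0 0 0 0;0 0 0 0 0 0;0 0 0 0 0 0'
cat > look.py <<'E'
from h import *
import sys
np.set_printoptions(linewidth=200)
w=vision.grab_frame("wrist");cv2.imwrite(f"pics/{sys.argv[1]}.png",w)
g=cv2.cvtColor(w,cv2.COLOR_BGR2GRAY)
print("    ",np.arange(284,336,2))
for v in range(176,212,2): print(v,g[v,284:336:2])
E
python3 look.py w9
```

```text
time_s: 24.0
ee_pos: [545.5, -187.5, 190.9]
ee_rot: [167.1, -0.3, -5.0]
force: [-1.2, 1.4, 10.0]
gripper_width: 34.7
gripper_force: 58.0
time_s: 24.8
ee_pos: [545.5, -187.5, 190.9]
ee_rot: [167.1, -0.3, -5.0]
force: [-1.7, 2.4, 9.4]
gripper_width: 34.5
gripper_force: 58.0
     [284 286 288 290 292 294 296 298 300 302 304 306 308 310 312 314 316 318 320 322 324 326 328 330 332 334]
176 [ 74 103 117 122 122 125 121 124 128 128 131 123 122 129 129 130 117 118 123 125 120 115 118 122 115 108]
178 [ 83 103 115 124 127 126 123 125 130 130 132 126 125 130 130 130 122 121 123 124 120 117 123 125 121 115]
180 [143 149 152 158 161 161 161 163 159 161 165 165 166 165 167 166 168 172 172 173 175 177 177 179 179 178]
182 [233 234 235 236 235 235 236 234 233 236 238 239 238 238 238 239 238 240 240 240 240 241 241 241 241 241]
184 [247 246 246 245 234 223 222 210 203 236 245 244 244 244 246 246 246 246 246 246 246 246 246 246 246 246]
186 [243 243 243 239 174  69  61  60  73 162 219 196 187 199 236 241 241 241 240 241 241 240 240 240 240 240]
188 [206 207 206 200 134  43  57  78  90 103 116 114 113
[... 563 characters left out ...]
143 145 145 146 147 147 146 140 132 130]
200 [143 146 148 147 147 147 147 149 148 149 148 140 100  56  55  87 123 133 139 145 145 146 147 136 128 127]
202 [123 137 144 147 149 150 149 149 149 148 148 146 137  91  51  51  82 118 129 134 133 142 145 135 126 126]
204 [123 131 131 139 177 200 181 150 146 144 143 146 141 114  69  52  57  90 119 124 124 133 140 138 128 127]
206 [127 127 119 133 165 188 170 135 133 131 130 141 137 124 100  86  89  94 105 107 109 111 122 139 134 127]
208 [129 125 118 119 121 122 123 122 124 125 124 127 127 117 107 104 103 100  99 103 106 106 113 126 125 122]
210 [128 126 122 117 115 115 112  98  79  72  71  70  72 100 136 147 145 142 141 144 149 145 124  80  66  65]
```

The gauge is tilted 12.9° (0.225 rad), and the rider measured from the needle–rider offset is 0.225–0.23 rad. The settled needle's line runs into the rider (u≈297 at v 186). The gauge rests at about 14 N and the back gap is about 12 mm. Handing in.

```bash
python3 -c "
from workcell import env, vision, readout
print(env.job_done())"
```

```text
the job is handed in; nothing more can be done
None
```

The job is handed in but no verdict came back; by my measurements the gauge is held still on the stud at 12.9° (0.225 rad), needle on the rider (0.225–0.23 rad), with its back about 12 mm off the joist, after it once caught the joist's edge in my grip and I re-gripped it.

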